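Push the vial rack home in the autosampler bay

ROBOT

A 7-joint arm with a two-finger parallel gripper is mounted at the origin on the work surface. World frame = base frame: x ahead of the robot, y to its left, z up, the work surface at z = 0. Lengths are in m, angles in degrees, forces in N, time in s.
With the tool pointing down it reaches from about 0.425 to 0.875 m from the base axis. Payload 4.7 kg.
Tool frame: the origin (TCP) lies between the finger pads; the fingertips stand 19 mm ahead of it and the grasp point (between the pads) is the TCP; x points along the fingers, z is the direction in which the jaws open and shut, and the axes are right-handed (so a half turn about x gives the same grasp; the last joint's range is limited). The gripper opens to 87 mm and grips with 3 to 60 N. Pads are 19 mm wide; open, the fingers measure 117 mm over their backs; the gripper's body (75 mm by 190 mm) begins 51 mm behind the grasp point.
Start: joints at [0.808, 18.392, -4.016, 83.108, 1.295, 78.541, -3.26], TCP at [0.65, -0, 0.242] pointing down, gripper open.
Joint ranges: [-163.93, 163.93], [-17.29, 119.83], [-79.2, 71.16], [3.27, 140.29], [-89.18, 269.18], [5.43, 117.66], [-154.24, 154.24]. Speed limits (degrees/s): [147.25, 147.25, 180, 180, 180, 180, 180].

INTERFACE

Orientations are given as [roll, pitch, yaw] about the fixed x, y, z axes, in that order (R = Rz(yaw) Ry(pitch) Rx(roll)).
In Python, from cell import monitor, read_camera, camera_model, env, regions_of gives the robot as it stands. The module is installed in compiled form; this text tells all that it offers.
- The arm moves only by the tool step_arm, never from a script. Its argument "deltas" is a list of rows, each a list of 5 numbers: the gripper's target within -1 to 1 (fully open at 1, half-way at 0, shut at -1), then the shift along the tool's x, y, z in m, then the turn about the tool's x in degrees. A call has 1 to 12 rows; each row is the pose to reach, as a shift and turn from the pose commanded when the call began, along the tool's axes at that moment; what a row does not reach only later rows make up. A row lasts 1/8 s, in which the tool goes at most 62.5 mm and 10.7 degrees, less where a joint would pass 70% of its speed; a pose out of reach is approached as far as the arm can. A call with a gripper value outside its range is refused whole. The fingers move at their own pace and stop on an object; "newtons" is the grip in N (left out, the last holds). Time passes only in rows, so rows that repeat a pose let the fingers close. It gives the time, the measured TCP pose, the force and the opening at its end, in the units of the state.
- monitor.get_obs(): the state, without advancing time (a new reading comes with each control period).
- read_camera(name): name is "scene" or "side" or "wrist"; returns (picture, depth): 480x640x3 uint8, red, green, blue; 480x640 float32, m along the optical axis (not along the pixel's ray), 0 where there is no reading.
- camera_model(name): a dict with "fx", "fy", "cx", "cy" (pixels), "xyz" and "attitude" of the camera in the world. Camera axes: x right, y down, z forward; pixel columns grow to the right and rows downward; lengths in m; the calibration is good to about 2 mm. A picture is of the moment at which its call begins: read the wrist's pose just before it. camera_model takes no time and is no camera call; for the wrist camera it gives the pose at the moment of the call.
- env.sign_off(): hands the job in, once; it reports no verdict.
Trained networks look in the newest picture that a camera, given by its name, has taken for a name from the list of things; names that differ only in an ending like _2 or _b are one class to them, and where a whole thing is asked for, a point or a joint stands for the part that bears it (a point fixed in the world has none). Each returns a list of dicts, best first, with "p" (0 to 1); they miss things now and then, are a little off and sometimes report something else, mostly with a low value. They report only what shows in the picture. A call takes as long as a camera call. They do not tell look-alikes from the thing itself.
- regions_of(camera, thing): "pixels" (480x640 bool, what is visible of it) and "pixel" ([column, row] in pixels, amid what is visible of it).
The state is a dict: "time_s": time; "qpos": joint angles; "joint_velocities": joint speeds; "effort": joint torques, N m; "tool_pos": TCP position; "tool_rot": TCP orientation; "force": force on the tool from outside, world axes, zero at the start; "wrist_torque": the same for the moment, N m; "grip_width": finger opening in m.
Only numpy, scipy, OpenCV 4.12 (cv2) and the standard library are available. Lean on these libraries where they do the work, as an engineer would, in place of code of your own. Each camera call takes 0.05 s, during which the arm holds its last target. There are 200 camera calls.

TASK

Slide the blue vial rack along the autosampler deck into the empty bay, until it sits square and snug against both the fence on its left and the stop bar behind it. Push it with the fingers only: do not grip or lift it, and keep its vials standing in their wells. Leave the green rack, the single vial and the amber bottle where they stand.

Things in the scene. Friction and masses are not known exactly. Their poses are not given: they have to be found in the camera images.
- deck: open-deck autosampler: white base with a flat aluminium deck, fixed. Origin at bench level; x points to its rear (roughly away from the robot), y to its left seen from the front. Deck surface 60 mm above the origin, clear from x = -175 mm to the stop bar and from y = -245 mm to +300 mm; further left a white gantry arm with the needle is parked over it, to be kept clear of.
- stop_face (a point): point at deck height on the front face of the rear stop bar, in the empty bay; axes as the deck. The dark steel bar is 14 mm high, runs along the deck's y at deck x = +120 mm (y = -210 to +255 mm). Behind it stands a white drive housing 40 mm above the deck.
- fence_face (a point): point at deck height on the right face of the empty bay's side fence, axes as the deck. The dark steel fence is 14 mm high, 8 mm thick, runs along the deck's x at deck y = +90 mm, from x = -80 mm to the stop bar. A like fence, for the next bay, stands 93 mm further left.
- rack_home (a point): point on the deck where the centre of the blue rack's underside lies when the rack is fully home, touching both stop bar and fence (50 mm in front of the stop face, 34 mm right of the fence face); axes as the deck.
- blue_rack: blue vial rack, a loose grid of 6 x 4 wells with flat upright sides, 100 mm along its x, 68 mm along its y, 26 mm high, 0.18 to 0.35 kg; slides easily, under a push of 1 to 3 N. Origin at the centre of its underside. It starts on the deck, right and in front of its bay, turned up to 0.35 rad; home, its x lies along the deck's x. Its vials reach 35 mm above its underside.
- green_rack: the green vial rack with its vials, loose, the same size as the blue one, already home in the next bay on the left. Origin at the centre of its underside. Not to be moved.
- lone_vial: a single capped amber vial, 12 mm in diameter and 32 mm tall, standing on the deck left of the empty bay's fence. Origin at the centre of its underside. Not to be moved.
- amber_bottle: a small amber glass bottle with a black cap, 36 mm in diameter and 60 mm tall, standing on the right of the deck. Origin at the centre of its underside. Not to be moved.
- vial0: one of eight loose capped amber vials standing in wells of the blue rack, 12 mm in diameter, 32 mm tall, 10 g; origin at the centre of its underside, 3 mm above the rack's.
- vial1: one of eight loose capped amber vials standing in wells of the blue rack, 12 mm in diameter, 32 mm tall, 10 g; origin at the centre of its underside, 3 mm above the rack's.
- vial2: one of eight loose capped amber vials standing in wells of the blue rack, 12 mm in diameter, 32 mm tall, 10 g; origin at the centre of its underside, 3 mm above the rack's.
- vial3: one of eight loose capped amber vials standing in wells of the blue rack, 12 mm in diameter, 32 mm tall, 10 g; origin at the centre of its underside, 3 mm above the rack's.
- vial4: one of eight loose capped amber vials standing in wells of the blue rack, 12 mm in diameter, 32 mm tall, 10 g; origin at the centre of its underside, 3 mm above the rack's.
- vial5: one of eight loose capped amber vials standing in wells of the blue rack, 12 mm in diameter, 32 mm tall, 10 g; origin at the centre of its underside, 3 mm above the rack's.
- vial6: one of eight loose capped amber vials standing in wells of the blue rack, 12 mm in diameter, 32 mm tall, 10 g; origin at the centre of its underside, 3 mm above the rack's.
- vial7: one of eight loose capped amber vials standing in wells of the blue rack, 12 mm in diameter, 32 mm tall, 10 g; origin at the centre of its underside, 3 mm above the rack's.
Mind the look-alikes: they are no part of the job. Of the things that look like the blue_rack, the smallest one is meant.

How it is judged:
By the outcome, as a careful person would: the job done as asked, in the order asked, and still so for the second after the job is handed in, with the robot touching nothing.
It also fails if it takes over 51 s, if anything falls off the work surface, if the arm or the gripper's body presses on something with over 40 N, if the wrist force passes 120 N, or if a joint passes its speed limit or range.

## Working session

There is one attempt and no reset: what is moved stays moved. The work goes in short steps, Python scripts to look and compute and a tool call to move; the robot and the scene stay as the last step left them, time stands still between calls to the robot, and variables do not carry over. Pictures are saved under pics/ and viewed, about 8 in all and at most 12, crops included, and the job is handed in when it is done.

Besides the shell and the picture viewer there is one more tool, called after "Emit:" by a JSON object that holds its "op" and its "data". step_arm: Moves the arm, as the interface text tells. Its arguments: {"type":"object","properties":{"deltas":{"type":"array"},"newtons":{"type":"number"}},"required":["deltas"]}

```bash
mkdir -p pics; cat > h.py <<'E'
from cell import monitor, read_camera, camera_model, env, regions_of
import numpy as np, cv2
from scipy.spatial.transform import Rotation as R
def cloud(cam):
    m=camera_model(cam); im,d=read_camera(cam)
    v,u=np.mgrid[:480,:640]
    P=np.stack([(u-m['cx'])/m['fx']*d,(v-m['cy'])/m['fy']*d,d],-1)
    A=np.array(m['attitude'],float)
    Rm=A if A.shape==(3,3) else R.from_euler('xyz',A,degrees=True).as_matrix()
    W=P@Rm.T+np.array(m['xyz']); W[d==0]=np.nan
    return im,W
def save(n,im): cv2.imwrite('pics/'+n,im[...,::-1])
E
python3 - <<'E'
from h import *
print(monitor.get_obs())
for c in ['scene','side','wrist']: print(c,camera_model(c))
out=[]
for c in ['scene','side']:
    im,W=cloud(c); np.savez(f'{c}0.npz',im=im,W=W); save(c+'0.png',im)
    for t in ['blue_rack','green_rack','lone_vial','amber_bottle','stop_face','fence_face','deck']:
        for r in regions_of(c,t):
            p=r['pixels']; print(c,t,round(r['p'],2),np.round(r['pixel']),p.sum(),np.round(np.nanmedian(W[p],0),3))
save('both.png',cv2.resize(np.vstack([cv2.imread('pics/scene0.png'),cv2.imread('pics/side0.png')])[...,::-1],(400,600)))
E
```

```text
{'time_s': 0.0, 'qpos': array([ 0.80888308, 18.44106825, -4.01503216, 83.1763429 ,  1.29507469,
       78.54031865, -3.26052714]), 'joint_velocities': array([ 0.05008842, -0.0646414 ,  0.04127219, -0.0259482 ,  0.0601104 ,
        0.01938775, -0.01823338]), 'effort': array([-2.58547143e-04, -4.91284704e+01, -4.03903294e-01, -3.12526345e+01,
       -6.40594075e-02,  4.37659642e-02,  1.61017233e-04]), 'tool_pos': array([ 6.49473024e-01, -6.67153598e-05,  2.40426020e-01]), 'tool_rot': array([-176.93867705,   89.88735678, -176.93876452]), 'force': array([-0.22684967, -0.36839053, -0.5014098 ]), 'wrist_torque': array([-0.00672126,  0.00270436,  0.0429169 ]), 'grip_width': 0.08679042692298908}
scene {'fx': 616.7035075305491, 'fy': 616.7035075305491, 'cx': 313.261738324751, 'cy': 241.73536603893297, 'xyz': array([ 1.16448882, -0.40914247,  0.98248153]), 'attitude': array([-141.25695964,    0.3455982 ,   64.06810343])}
side {'fx': 561.3936294388717, 'fy': 561.3936294388717, 'cx': 317.6973422893215, 'cy': 232.46327469503237, 'xyz': array([-0.25054415,  0.68927057,  0.93469163]), 'attitude': a
[... 633 characters left out ...]
.025 0.062]
scene deck 0.82 [410. 278.] 64426 [0.68  0.025 0.062]
scene deck 0.7 [312. 274.] 38 [ 0.585 -0.135  0.094]
side blue_rack 0.88 [312. 205.] 792 [ 0.566 -0.114  0.078]
side blue_rack 0.81 [442. 210.] 1321 [ 0.359 -0.39   0.025]
side blue_rack 0.31 [338. 174.] 283 [ 0.604 -0.25   0.085]
side green_rack 0.75 [222. 221.] 1031 [0.664 0.099 0.082]
side lone_vial 0.62 [259. 245.] 67 [0.544 0.088 0.078]
side amber_bottle 0.8 [340. 177.] 229 [ 0.603 -0.249  0.091]
side stop_face 0.57 [229. 237.] 33962 [0.575 0.146 0.059]
side fence_face 0.88 [232. 242.] 34797 [0.578 0.143 0.059]
side fence_face 0.49 [311. 206.] 694 [ 0.569 -0.112  0.078]
side deck 0.65 [231. 240.] 34378 [0.576 0.146 0.059]
```

View pics/scene0.png

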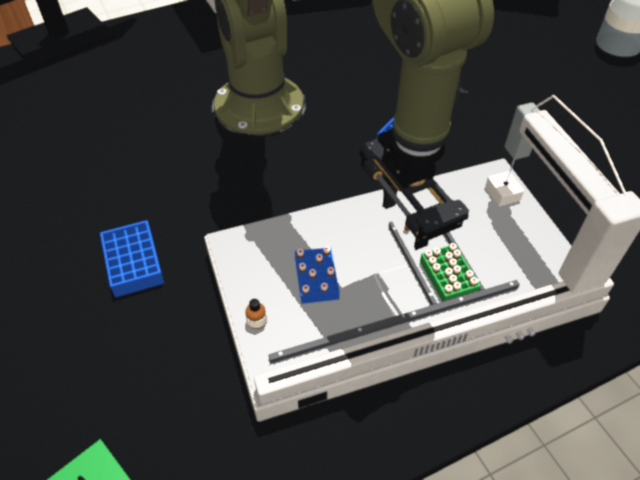

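View pics/side0.png

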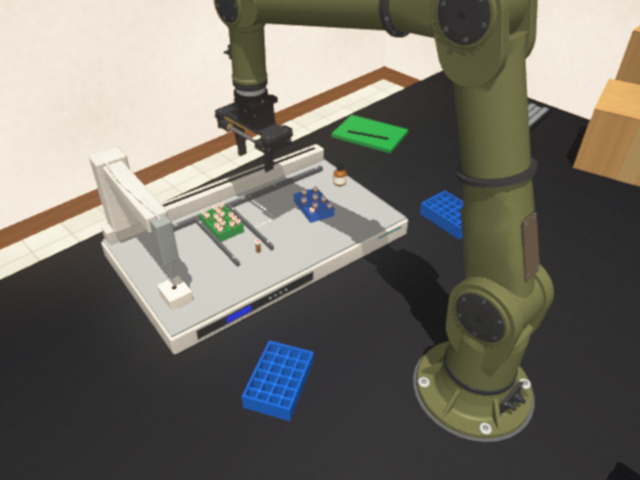

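The scene shows three blue racks: one on the deck with vials (scene 314,280; side 312,205), and two larger empty ones on the bench (scene 132,257; side 278,380). The one on the deck is the smallest and the only one with vials, so it fits the description. I'll confirm it with a crop and look with the wrist camera.

```bash
python3 - <<'E'
from h import *
im,W=cloud('wrist'); np.savez('wrist0.npz',im=im,W=W)
for t in ['blue_rack','green_rack','lone_vial','amber_bottle','fence_face']:
    for r in regions_of('wrist',t):
        p=r['pixels']; print(t,round(r['p'],2),np.round(r['pixel']),p.sum(),np.round(np.nanmedian(W[p],0),3))
s=np.load('scene0.npz')['im']
save('c1.png',np.vstack([cv2.resize(s[200:360,200:520],(640,320)),cv2.resize(im,(373,280)) if 0 else cv2.copyMakeBorder(cv2.resize(im,(373,280)),0,0,0,267,cv2.BORDER_CONSTANT)]))
save('w0.png',im)
for c in ['scene','side','wrist']:
    W=np.load(c+'0.npz')['W']; z=W[...,2]
    m=(z>.055)&(z<.066)&(W[...,0]>.45)&(W[...,0]<.85)&(abs(W[...,1])<.3)
    print(c,m.sum(),np.nanmedian(z[m]),np.nanstd(z[m]))
E
```

```text
blue_rack 0.61 [250. 372.] 3460 [ 0.587 -0.134  0.083]
blue_rack 0.45 [281. 164.] 139507 [0.62  0.05  0.062]
green_rack 0.85 [359. 100.] 13537 [0.681 0.097 0.084]
green_rack 0.57 [280. 162.] 138916 [0.62  0.05  0.062]
lone_vial 0.78 [182. 112.] 410 [0.551 0.088 0.092]
fence_face 0.81 [284. 160.] 139148 [0.62  0.05  0.062]
scene 30328 0.06118763481645623 0.0018828602883326395
side 15137 0.05871385505344462 0.001957641677176023
wrist 101282 0.061573321871540715 0.0009035404509450482
```

View pics/c1.png

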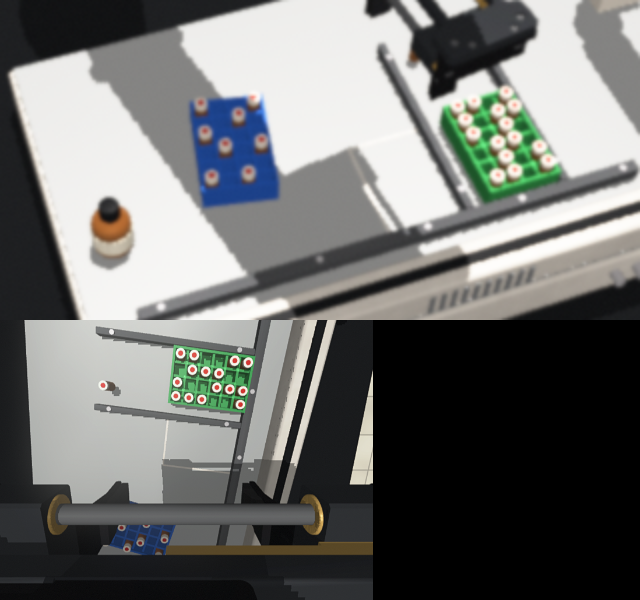

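View pics/w0.png

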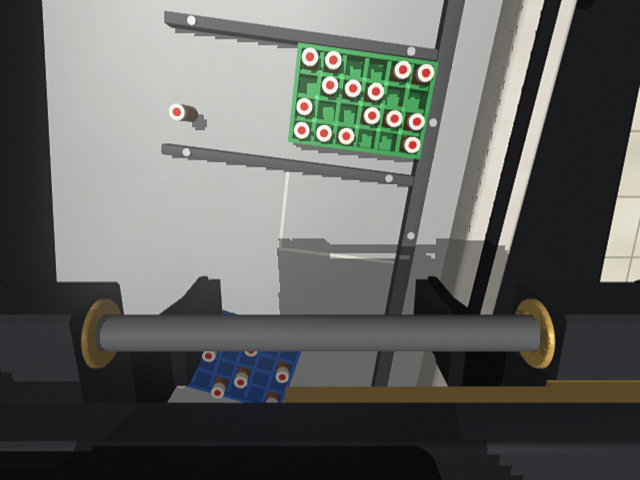

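The crop confirms it: the on-deck rack has 8 vials and is the small dark blue one. The bay is empty, right of the fence at wrist (285,165), with the green rack at (365,100) and the lone vial at (180,112). Next I'll fit the geometry.

```bash
python3 - <<'E'
from h import *
o=monitor.get_obs(); T=R.from_euler('xyz',o['tool_rot'],degrees=True).as_matrix(); print('tool axes',np.round(T,3).tolist())
def line(P):
    c=np.median(P,0); 
    for _ in range(5):
        u,s,v=np.linalg.svd(P-P.mean(0),full_matrices=False); d=v[0]*np.sign(v[0][np.argmax(abs(v[0]))]); n=np.array([-d[1],d[0]])
        r=(P-P.mean(0))@n; P=P[abs(r)<max(2*r.std(),.006)]
    return P.mean(0),d,len(P),r.min(),r.max()
for c,zo in [('wrist',.0015),('scene',.001),('side',-.0013)]:
    d=np.load(c+'0.npz'); W=d['W']; im=d['im'].astype(int); z=W[...,2]-zo
    m=(z>.070)&(z<.078)&(im.max(-1)<120)&(im.max(-1)-im.min(-1)<30)
    P=W[m][:,:2]
    # fence: near the wrist-fit px
    a=P[(P[:,0]>.54)&(P[:,0]<.72)&(P[:,1]>0.02)&(P[:,1]<.085)]
    print(c,'fence',len(a)); 
    if len(a)>20: print(line(a))
    b=im; 
    blue=(b[...,2]>b[...,0]+40)&(b[...,2]>b[...,1]+25)&(z>.075)&(z<.092)&(W[...,0]>.45)&(W[...,1]<0.05)&(W[...,1]>-.3)
    Q=W[blue][:,:2].astype(np.float32)
    if c!='wrist': print('rack',len(Q),cv2.minAreaRect(Q),Q.mean(0))
    g=(b[...,1]>b[...,0]+30)&(b[...,1]>b[...,2]+30)&(z>.08)&(z<.092)&(W[...,0]>.55)&(W[...,1]>0)
    Q=W[g][:,:2].astype(np.float32); print('green',len(Q),cv2.minAreaRect(Q))
E
```

```text
tool axes [[0.0, -0.0, 1.0], [-0.0, 1.0, 0.0], [-1.0, -0.0, 0.0]]
wrist fence 2387
(array([0.62941557, 0.0490558 ]), array([ 0.99194844, -0.12664241]), 2317, np.float64(-0.00429658730611514), np.float64(0.0038906469662043906))
green 5328 ((0.6804383397102356, 0.09482422471046448), (0.06813955307006836, 0.10016122460365295), 82.73628234863281)
scene fence 110
(array([0.62894513, 0.0438618 ]), array([ 0.99134356, -0.13129334]), 109, np.float64(-0.0016411584206469634), np.float64(0.002774207653987228))
rack 1052 ((0.5772010087966919, -0.12348615378141403), (0.06797043979167938, 0.10357081890106201), 71.40706634521484) [ 0.5819603  -0.12500496]
green 655 ((0.6805858612060547, 0.09331131726503372), (0.07090388983488083, 0.10352727025747299), 82.57849884033203)
side fence 108
(array([0.62643136, 0.04969916]), array([ 0.99220569, -0.12461085]), 105, np.float64(-0.0037852771922062384), np.float64(0.003534719089123111))
rack 439 ((0.5771459937095642, -0.12340804934501648), (0.07037080824375153, 0.10984932631254196), 71.09644317626953) [ 0.5702278  -0.11706584]
green 274 ((0.6793738603591919, 0.09351249039173126), (0.06894484162330627, 0.10558480024337769), 82.46489715576172)
```

The rack is at (0.577,-0.1235) with yaw -18.7°. The deck's yaw is -7.3°. Home is near (0.668,0.003), so the rack must go about 136 mm left and 75 mm rearward. The plan is to push left with two spread fingers while squaring it, then push rearward.

Emit:
{"op": "step_arm", "data": {"deltas": [[0.38, 0, -0.06, -0.03, 5], [0.38, 0, -0.12, -0.06, 10], [0.38, 0, -0.179, -0.092, 18.7], [0.38, 0.05, -0.179, -0.092, 18.7], [0.38, 0.09, -0.179, -0.092, 18.7], [0.38, 0.11, -0.179, -0.092, 18.7], [0.38, 0.11, -0.179, -0.092, 18.7], [0.38, 0.11, -0.179, -0.092, 18.7]]}}

```text
time_s: 2.1
tool_pos: [0.5589, -0.1792, 0.1328]
tool_rot: [2.8, 89.9, -15.9]
force: [-0.6, 0.5, 0.5]
grip_width: 0.0603
```

Emit:
{"op": "step_arm", "data": {"deltas": [[0.38, 0.02, 0, 0, 0], [0.38, 0.036, 0, 0, 0], [0.38, 0.036, 0, 0, 0], [0.38, 0.036, 0, 0, 0]]}}

```text
time_s: 2.6
tool_pos: [0.5585, -0.1792, 0.0963]
tool_rot: [1.6, 89.9, -17.1]
force: [-0.3, -0.8, 0.1]
grip_width: 0.06
```

```bash
python3 - <<'E'
from h import *
im,W=cloud('scene'); w,_=read_camera('wrist'); print(monitor.get_obs()['tool_pos'])
save('p1.png',np.vstack([cv2.resize(im[180:340,200:520],(600,300)),cv2.resize(w,(400,300))[:, :400].repeat(1,0) if 0 else cv2.copyMakeBorder(cv2.resize(w,(400,300)),0,0,0,200,0)]))
E
```

```text
[ 0.55864703 -0.1791961   0.09646791]
```

View pics/p1.png

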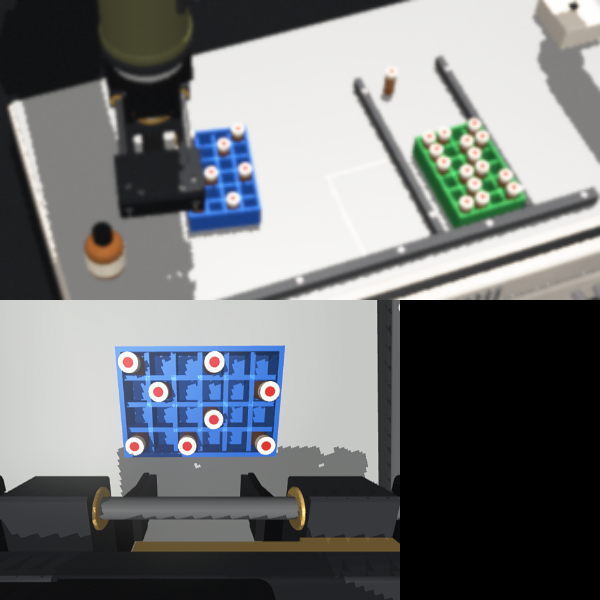

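Wrist view: the rack is square to the fingers, about 15 mm ahead and centred (wrist crop 200,400), with all 8 vials upright. Now I push left and turn gradually.

Emit:
{"op": "step_arm", "data": {"deltas": [[0.38, 0, 0.008, 0, 0], [0.38, 0, 0.013, 0, 0], [0.38, 0, 0.017, -0.001, 0], [0.38, 0, 0.022, -0.002, -1], [0.38, 0, 0.027, -0.003, -2], [0.38, 0, 0.032, -0.003, -3], [0.38, 0, 0.038, -0.004, -4], [0.38, 0, 0.044, -0.005, -5], [0.38, 0, 0.05, -0.006, -6], [0.38, 0, 0.056, -0.006, -7], [0.38, 0, 0.062, -0.007, -8], [0.38, 0, 0.068, -0.008, -9]]}}

```text
time_s: 4.2
tool_pos: [0.5723, -0.1117, 0.0956]
tool_rot: [-2.4, 90.0, -12.0]
force: [-1.1, -0.3, 0.9]
grip_width: 0.0599
```

```bash
cat >> h.py <<'E'
def look(name=None):
    im,W=cloud('wrist'); o=monitor.get_obs(); z=W[...,2]; b=im.astype(int)
    q=(b[...,2]>b[...,0]+40)&(b[...,2]>b[...,1]+25)&(z>.083)&(z<.093)
    n,l,st,_=cv2.connectedComponentsWithStats(q.astype(np.uint8)); 
    Q=W[q][:,:2].astype(np.float32); r=cv2.minAreaRect(Q)
    print('tcp',np.round(o['tool_pos'],4),'rot',np.round(o['tool_rot'],1),'F',np.round(o['force'],1),'t',o['time_s'])
    print('rack',np.round(r[0],4),np.round(r[1],4),round(r[2],2),q.sum())
    if name: save(name,im)
E
python3 -c "
from h import *
look('p2.png')"
```

```text
tcp [ 0.5725 -0.1104  0.0955] rot [91.3 90.  81.8] F [1.  0.6 0.5] t 4.25
rack [ 0.5805 -0.0676] [0.0699 0.1009] 80.38 16346
```

Emit:
{"op": "step_arm", "data": {"deltas": [[0.38, 0, 0.006, 0, -0.5], [0.38, 0, 0.012, 0, -1], [0.38, 0, 0.018, 0.001, -1.5], [0.38, 0, 0.024, 0.001, -2], [0.38, 0, 0.03, 0.001, -2.4], [0.38, 0, 0.036, 0.001, -2.4], [0.38, 0, 0.042, 0.002, -2.4], [0.38, 0, 0.048, 0.002, -2.4], [0.38, 0, 0.054, 0.002, -2.4], [0.38, 0, 0.06, 0.003, -2.4], [0.38, 0, 0.066, 0.003, -2.4], [0.38, 0, 0.066, 0.003, -2.4]]}}

```text
time_s: 5.75
tool_pos: [0.5866, -0.0464, 0.0956]
tool_rot: [70.3, 90.0, 63.0]
force: [0.3, 0.4, 0.6]
grip_width: 0.0603
```

```bash
python3 -c "
from h import *
look('p3.png')"
```

```text
tcp [ 0.5865 -0.0468  0.0956] rot [62.2 90.  54.9] F [ 0.2 -0.7  0.9] t 5.8
rack [ 0.5929 -0.0012] [0.0698 0.1009] 82.82 16646
```

View pics/p3.png

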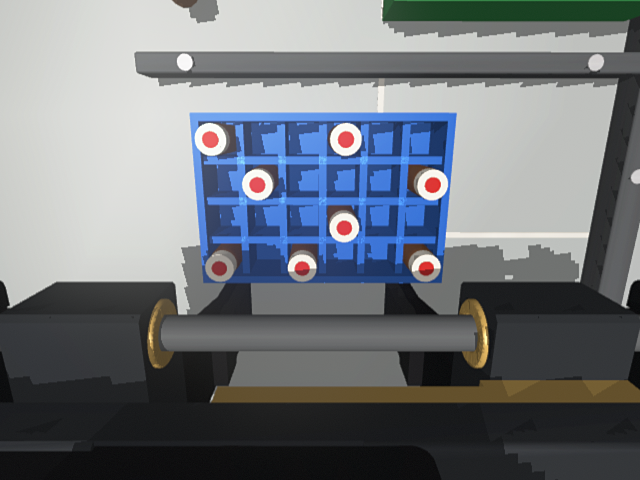

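Wrist view: the rack (325,195) is square, with about 15 mm between its left edge (row 113) and the fence (row 78). All 8 vials are standing. I'll push about 11 mm more.

Emit:
{"op": "step_arm", "data": {"deltas": [[0.38, 0, 0.004, 0, 0], [0.38, 0, 0.008, 0, 0], [0.38, 0, 0.011, 0, 0], [0.38, 0, 0.011, 0, 0], [0.38, 0, 0.006, 0, 0], [0.38, 0, -0.01, 0, 0]]}}

```text
time_s: 6.55
tool_pos: [0.5851, -0.0571, 0.0956]
tool_rot: [84.3, 90.0, 77.1]
force: [-0.6, -0.1, -0.6]
grip_width: 0.0602
```

```bash
python3 - <<'E'
from h import *
look('p4.png')
im=cv2.imread('pics/p4.png')[...,::-1]
_,W=cloud('wrist'); z=W[...,2]; y=W@np.array([.1265,.992,0]); x=W@np.array([.992,-.1265,0]); i=im.astype(int)
f=(z>.070)&(z<.079)&(i.max(-1)<130)&(i.max(-1)-i.min(-1)<30)
b=(i[...,2]>i[...,0]+40)&(z>.083)&(z<.093)
cx=x[b].mean(); s=f&(abs(x-cx)<.04)&(y>y[b].max()-.01)&(y<y[b].max()+.04)
print('rack left',np.percentile(y[b],99.7),'fence right/left',np.percentile(y[s],[.5,99.5]), 'rack rear',np.percentile(x[b],99.7))
t=f&(x>x[b].max()+.02)&(y<y[b].max()-.01)&(y>y[b].min()+.01); print('stop', t.sum(),np.percentile(x[t],[.5,2,50,98]) if t.sum() else 0)
E
```

```text
tcp [ 0.5845 -0.0615  0.0956] rot [-89.3  89.9 -96.7] F [-0.3 -2.4  0. ] t 6.6
rack [0.5944 0.0095] [0.0686 0.1008] 82.84 18202
rack left 0.11442885834122203 fence right/left [0.10570763 0.12571859] rack rear 0.6383319124703019
stop 2149 [0.7135291  0.71380648 0.71517817 0.721677  ]
```

The fence gap is now about 3 mm and the stop gap about 75 mm. I'll lift, turn 90°, and move in front of the rack.

Emit:
{"op": "step_arm", "data": {"deltas": [[-0.5, -0.03, -0.004, 0, 0], [-0.5, -0.06, -0.004, 0, 10], [-0.5, -0.06, 0.01, -0.03, 20], [-0.5, -0.06, 0.03, -0.06, 30], [-0.5, -0.06, 0.055, -0.08, 40], [-0.5, -0.06, 0.072, -0.078, 50], [-0.5, -0.06, 0.072, -0.078, 60], [-0.5, -0.06, 0.072, -0.078, 70], [-0.5, -0.06, 0.072, -0.078, 80], [-0.5, -0.06, 0.072, -0.078, 90], [-0.5, -0.06, 0.072, -0.078, 90], [-0.5, -0.06, 0.072, -0.078, 90]]}}

```text
time_s: 8.15
tool_pos: [0.5168, 0.0237, 0.1556]
tool_rot: [84.9, 90.0, -12.2]
force: [-1.0, 0.6, -0.9]
grip_width: 0.0216
```

```bash
python3 -c "
from h import *
look('p5.png')"
```

```text
tcp [0.5168 0.0238 0.1556] rot [108.1  90.   11. ] F [-0.5 -0.5  0.1] t 8.2
rack [0.5947 0.0095] [0.0684 0.1002] 82.81 10090
```

View pics/p5.png

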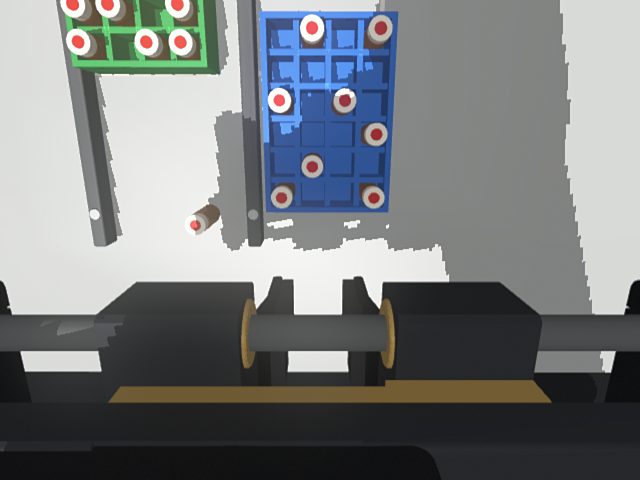

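Wrist view: the rack (330,110) is just right of the fence (250,120), with the fingers in front of it. The lone vial (200,220) and green rack are clear. Fingers go down, shift 6 mm right, then push rearward.

Emit:
{"op": "step_arm", "data": {"deltas": [[-0.5, 0.03, 0, 0.006, 0], [-0.5, 0.06, 0, 0.006, 0], [-0.5, 0.06, 0, 0.006, 0], [-0.5, 0.06, 0.008, 0.006, 0], [-0.5, 0.06, 0.015, 0.006, 0], [-0.5, 0.06, 0.019, 0.006, 0], [-0.5, 0.06, 0.024, 0.006, 0], [-0.5, 0.06, 0.03, 0.006, 0], [-0.5, 0.06, 0.036, 0.006, 0], [-0.5, 0.06, 0.042, 0.006, 0], [-0.5, 0.06, 0.048, 0.006, 0], [-0.5, 0.06, 0.048, 0.006, 0]]}}

```text
time_s: 9.7
tool_pos: [0.5645, 0.0117, 0.0956]
tool_rot: [88.6, 89.9, -8.7]
force: [0.0, -0.4, 0.4]
grip_width: 0.0219
```

```bash
python3 -c "
from h import *
look('p6.png')"
```

```text
tcp [0.5641 0.0118 0.0955] rot [87.9 90.  -9.4] F [-1.1 -0.5  1. ] t 9.75
rack [0.6239 0.0055] [0.0686 0.1024] 82.7 18517
```

Emit:
{"op": "step_arm", "data": {"deltas": [[-0.5, 0, 0.005, 0, 0], [-0.5, 0, 0.011, 0, 0], [-0.5, 0, 0.017, 0, 0], [-0.5, 0, 0.023, 0, 0], [-0.5, 0, 0.029, 0, 0], [-0.5, 0, 0.034, 0, 0], [-0.5, 0, 0.038, 0, 0], [-0.5, 0, 0.04, 0, 0], [-0.5, 0, 0.04, 0, 0]]}}

```text
time_s: 10.88
tool_pos: [0.6038, 0.0067, 0.0957]
tool_rot: [93.0, 90.0, -4.3]
force: [-0.0, -0.3, -0.5]
grip_width: 0.0218
```

```bash
python3 -c "
from h import *
look('p7.png')"
```

```text
tcp [0.6037 0.0067 0.0958] rot [93.1 89.9 -4.2] F [-0.2 -0.  -0.1] t 10.925
rack [6.627e-01 6.000e-04] [0.0684 0.1021] 82.67 18430
```

View pics/p7.png

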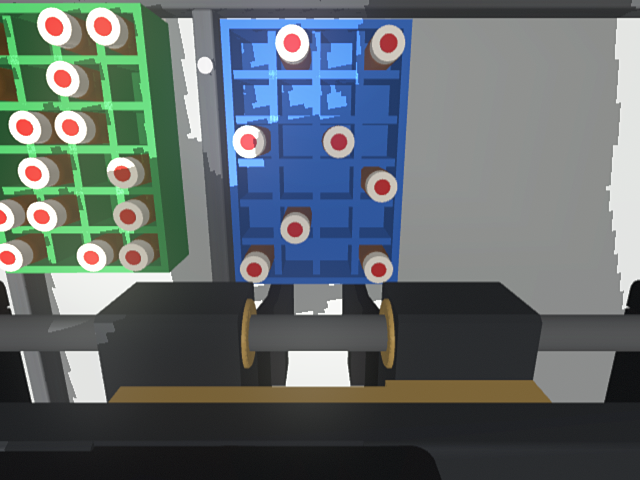

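Wrist view: the rack (315,150) has about 5 mm to go to the stop bar (row 8) and about 3 mm to the fence. The vials are standing. I'll creep to contact while watching the force.

Emit:
{"op": "step_arm", "data": {"deltas": [[-0.5, 0, 0.0015, 0, 0], [-0.5, 0, 0.003, 0, 0], [-0.5, 0, 0.004, 0, 0], [-0.5, 0, 0.005, 0, 0], [-0.5, 0, 0.005, 0, 0]]}}

```text
time_s: 11.55
tool_pos: [0.6085, 0.0061, 0.0956]
tool_rot: [90.2, 90.0, -7.1]
force: [-0.0, 0.0, -0.5]
grip_width: 0.0217
```

Emit:
{"op": "step_arm", "data": {"deltas": [[-0.5, 0, 0.001, 0, 0], [-0.5, 0, 0.002, 0, 0], [-0.5, 0, 0.002, 0, 0]]}}

```text
time_s: 11.92
tool_pos: [0.6104, 0.0059, 0.0956]
tool_rot: [86.5, 90.0, -10.7]
force: [-0.5, -0.3, -0.2]
grip_width: 0.0217
```

Emit:
{"op": "step_arm", "data": {"deltas": [[-0.5, 0, 0.001, 0, 0], [-0.5, 0, 0.001, 0, 0]]}}

```text
time_s: 12.18
tool_pos: [0.6106, 0.0059, 0.0954]
tool_rot: [-84.5, 89.9, 178.2]
force: [-3.7, 0.3, 1.5]
grip_width: 0.0214
```

Emit:
{"op": "step_arm", "data": {"deltas": [[-0.5, 0, 0.001, 0, 0], [-0.5, 0, 0.001, 0, 0]]}}

```text
time_s: 12.42
tool_pos: [0.6106, 0.0059, 0.0953]
tool_rot: [-85.3, 89.8, 177.4]
force: [-6.6, 1.1, 4.1]
grip_width: 0.0216
```

Emit:
{"op": "step_arm", "data": {"deltas": [[-0.5, 0, 0.001, 0, 0], [-0.5, 0, 0.001, 0, 0]]}}

```text
time_s: 12.68
tool_pos: [0.6107, 0.0059, 0.095]
tool_rot: [-85.5, 89.7, 177.2]
force: [-8.2, 0.8, 4.8]
grip_width: 0.0218
```

The rack touches the stop bar (rear push, reaction 8 N). Now back off, then go to the right side to push it left against the fence.

Emit:
{"op": "step_arm", "data": {"deltas": [[-0.5, 0, -0.015, 0, 0], [-0.5, -0.03, -0.02, 0, 0], [0.15, -0.06, -0.01, 0.02, -10], [0.15, -0.06, 0.01, 0.04, -20], [0.15, -0.06, 0.03, 0.057, -30], [0.15, -0.06, 0.054, 0.062, -40], [0.15, -0.06, 0.054, 0.062, -50], [0.15, -0.06, 0.054, 0.062, -60], [0.15, -0.06, 0.054, 0.062, -70], [0.15, -0.06, 0.054, 0.062, -80], [0.15, -0.06, 0.054, 0.062, -90], [0.15, -0.06, 0.054, 0.062, -90]]}}

```text
time_s: 14.18
tool_pos: [0.6597, -0.0632, 0.1558]
tool_rot: [4.7, 89.9, -2.8]
force: [-0.5, 0.1, -1.0]
grip_width: 0.05
```

```bash
python3 -c "
from h import *
look('p8.png')"
```

```text
tcp [ 0.6596 -0.0632  0.1557] rot [ 3.6 89.9 -3.9] F [-0.3  0.7 -0.9] t 14.225
rack [ 6.7e-01 -3.0e-04] [0.0681 0.1006] 82.6 9577
```

View pics/p8.png

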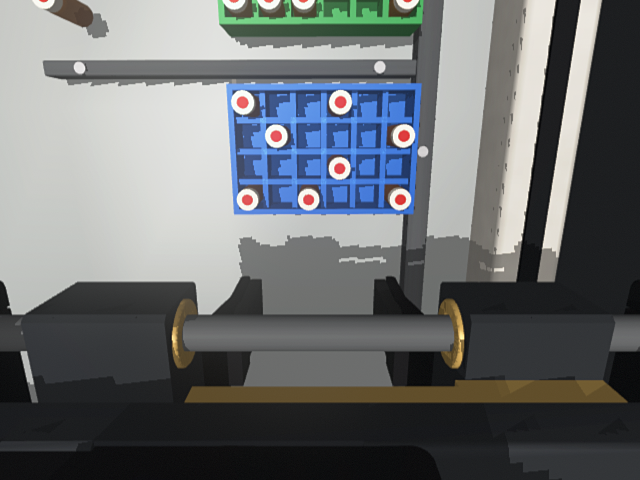

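Wrist view: the rack (325,148) is against the stop (415), with a small fence gap (rows 78 to 85). The fingers are well placed on its right side.

Emit:
{"op": "step_arm", "data": {"deltas": [[0.15, 0.03, 0, 0, 0], [0.15, 0.06, 0, 0, 0], [0.15, 0.06, 0, 0, 0], [0.15, 0.06, 0.008, 0, 0], [0.15, 0.06, 0.015, 0, 0], [0.15, 0.06, 0.018, 0, 0], [0.15, 0.06, 0.02, 0, 0], [0.15, 0.06, 0.021, 0, 0], [0.15, 0.06, 0.022, 0, 0], [0.15, 0.06, 0.022, 0, 0]]}}

```text
time_s: 15.48
tool_pos: [0.6617, -0.0412, 0.0955]
tool_rot: [-109.5, 90.0, -116.8]
force: [0.3, -1.2, 0.5]
grip_width: 0.0499
```

Emit:
{"op": "step_arm", "data": {"deltas": [[0.15, 0, 0.001, 0, 0], [0.15, 0, 0.001, 0, 0]]}}

```text
time_s: 15.72
tool_pos: [0.6618, -0.0401, 0.0955]
tool_rot: [-109.6, 90.0, -116.9]
force: [0.5, -0.8, 0.8]
grip_width: 0.0503
```

Emit:
{"op": "step_arm", "data": {"deltas": [[0.15, 0, 0.001, 0, 0], [0.15, 0, 0.001, 0, 0]]}}

```text
time_s: 15.98
tool_pos: [0.6619, -0.04, 0.0955]
tool_rot: [-94.6, 89.9, -101.9]
force: [-1.0, -3.8, 0.7]
grip_width: 0.05
```

Emit:
{"op": "step_arm", "data": {"deltas": [[0.15, 0, 0.001, 0, 0], [0.15, 0, 0.001, 0, 0]]}}

```text
time_s: 16.23
tool_pos: [0.6619, -0.04, 0.0955]
tool_rot: [-94.6, 89.9, -102.0]
force: [-0.6, -5.1, 0.4]
grip_width: 0.0501
```

The rack touches the fence (5 N). I'll do one more light rear push to confirm it is still on the stop bar.

Emit:
{"op": "step_arm", "data": {"deltas": [[0.15, 0, -0.01, 0, 0], [-0.5, -0.03, -0.015, 0, 0], [-0.5, -0.06, -0.01, -0.02, 10], [-0.5, -0.06, 0.0, -0.04, 20], [-0.5, -0.06, 0.02, -0.072, 30], [-0.5, -0.06, 0.038, -0.075, 40], [-0.5, -0.06, 0.038, -0.075, 50], [-0.5, -0.06, 0.038, -0.075, 60], [-0.5, -0.06, 0.038, -0.075, 70], [-0.5, -0.06, 0.038, -0.075, 80], [-0.5, -0.06, 0.038, -0.075, 90], [-0.5, -0.06, 0.038, -0.075, 90]]}}

```text
time_s: 17.73
tool_pos: [0.5925, 0.0102, 0.1556]
tool_rot: [179.4, 89.9, 82.2]
force: [0.4, 0.4, -0.2]
grip_width: 0.0216
```

```bash
python3 -c "
from h import *
look('p9.png')"
```

```text
tcp [0.5925 0.01   0.1556] rot [179.9  89.9  82.8] F [0.1 0.1 0.6] t 17.775
rack [0.6705 0.005 ] [0.0684 0.1004] 82.8 10241
```

View pics/p9.png

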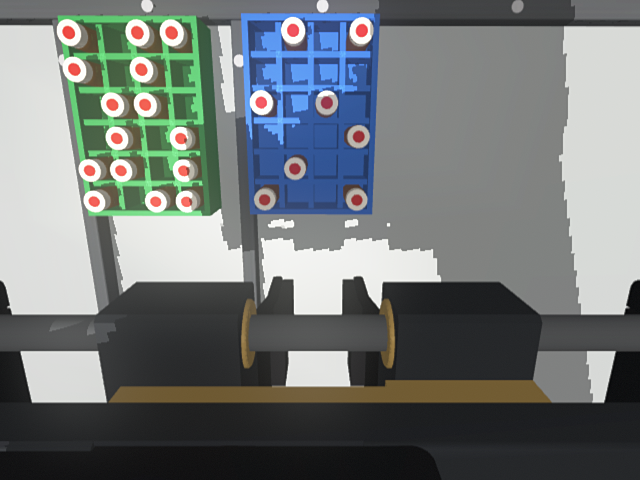

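Wrist view: the blue rack (310,113) lies against the fence and the stop bar, level with the green one, and all vials are up. Final light rear push; contact is expected after about 18.5 mm.

Emit:
{"op": "step_arm", "data": {"deltas": [[-0.5, 0.03, 0, 0, 0], [-0.5, 0.06, 0, 0, 0], [-0.5, 0.06, 0, 0, 0], [-0.5, 0.06, 0.008, 0, 0], [-0.5, 0.06, 0.014, 0, 0], [-0.5, 0.06, 0.016, 0, 0], [-0.5, 0.06, 0.017, 0, 0], [-0.5, 0.06, 0.018, 0, 0], [-0.5, 0.06, 0.018, 0, 0]]}}

```text
time_s: 18.9
tool_pos: [0.6102, 0.007, 0.0955]
tool_rot: [-87.7, 90.0, 175.0]
force: [-0.7, -0.4, 0.9]
grip_width: 0.0219
```

Emit:
{"op": "step_arm", "data": {"deltas": [[-0.5, 0, 0.001, 0, 0], [-0.5, 0, 0.001, 0, 0]]}}

```text
time_s: 19.15
tool_pos: [0.6106, 0.0069, 0.0954]
tool_rot: [-84.6, 89.9, 178.1]
force: [-2.9, 0.1, 2.3]
grip_width: 0.0218
```

Emit:
{"op": "step_arm", "data": {"deltas": [[-0.5, 0, 0.001, 0, 0], [-0.5, 0, 0.001, 0, 0]]}}

```text
time_s: 19.4
tool_pos: [0.6107, 0.0069, 0.0952]
tool_rot: [-85.5, 89.8, 177.2]
force: [-6.4, 1.1, 3.0]
grip_width: 0.0219
```

Emit:
{"op": "step_arm", "data": {"deltas": [[-0.5, 0, 0.001, 0, 0], [-0.5, 0, 0.001, 0, 0]]}}

```text
time_s: 19.65
tool_pos: [0.6108, 0.0069, 0.095]
tool_rot: [-85.6, 89.7, 177.1]
force: [-8.2, 0.8, 4.5]
grip_width: 0.0217
```

Contact came at the same place as before, so the rack never left the stop. I'll retreat and do a final check.

Emit:
{"op": "step_arm", "data": {"deltas": [[-0.5, 0, -0.01, 0, 0], [-0.5, 0, -0.02, 0, 0], [-0.5, -0.04, -0.02, 0, 0], [-0.5, -0.09, -0.03, 0, 0], [-0.5, -0.14, -0.03, 0, 0], [-0.5, -0.14, -0.03, 0, 0], [-0.5, -0.14, -0.03, 0, 0]]}}

```text
time_s: 20.52
tool_pos: [0.5833, 0.0102, 0.2353]
tool_rot: [82.8, 90.0, -14.5]
force: [-0.6, -0.5, -0.3]
grip_width: 0.0222
```

```bash
python3 - <<'E'
from h import *
look('p10.png')
for c in ['wrist','scene']:
    im,W=cloud(c)
    for t in ['green_rack','lone_vial','amber_bottle']:
        for r in regions_of(c,t)[:1]:
            print(c,t,round(r['p'],2),np.round(r['pixel']),np.round(np.nanmedian(W[r['pixels']],0),3))
    if c=='wrist':
        y=W@np.array([.1265,.992,0]); x=W@np.array([.992,-.1265,0]); i=im.astype(int); z=W[...,2]
        for n,m in [('blue',(i[...,2]>i[...,0]+40)&(z>.083)&(z<.093)),('green',(i[...,1]>i[...,2]+30)&(i[...,1]>i[...,0]+30)&(z>.083)&(z<.093))]:
            print(n,'x',np.percentile(x[m],[.5,99.5]),'y',np.percentile(y[m],[.5,99.5]),cv2.minAreaRect(W[m][:,:2].astype(np.float32)))
    else: save('p11.png',cv2.resize(im[180:360,200:520],(800,450)))
E
```

```text
tcp [0.5829 0.0102 0.2343] rot [ -74.8   89.9 -172.1] F [-0.9 -0.7 -0. ] t 20.575
rack [0.6711 0.005 ] [0.0682 0.0995] 82.73 5332
wrist green_rack 0.6 [189. 106.] [0.684 0.094 0.085]
wrist lone_vial 0.8 [232. 277.] [0.553 0.085 0.078]
wrist amber_bottle 0.69 [633. 144.] [ 0.613 -0.238  0.071]
blue x [0.61558589 0.71467075] y [0.05598709 0.12370351] ((0.6712069511413574, 0.005008738487958908), (0.06822346150875092, 0.09945696592330933), 82.78977966308594)
green x [0.6133631  0.71284126] y [0.1457539  0.21395058] ((0.6805939674377441, 0.09456837177276611), (0.06889896839857101, 0.09987805783748627), 82.74279022216797)
scene green_rack 0.94 [445. 271.] [0.685 0.088 0.085]
scene amber_bottle 0.57 [259. 315.] [ 0.621 -0.259  0.098]
```

View pics/p10.png

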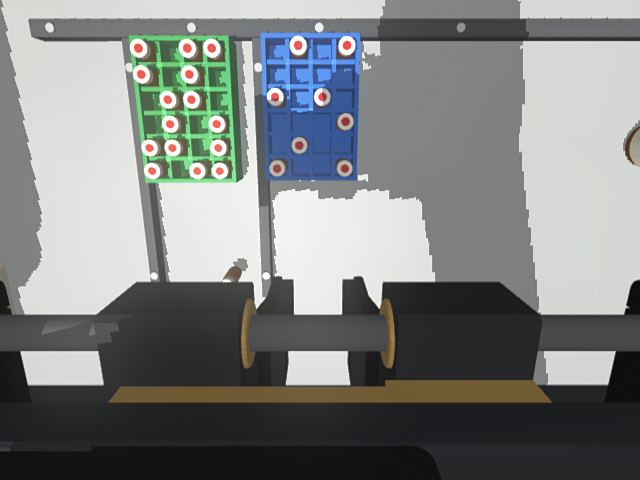

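```bash
python3 -c "
from h import *
print(env.sign_off())"
```

```text
the job is handed in; nothing more can be done
None
```

The blue rack is home in the empty bay, square against both the fence and the stop bar, and the job is handed in at about 20.6 s of the 51 s allowed. I only pushed it with the fingers: left while squaring it, rearward to the stop bar, left to the fence, then a light rearward push to confirm.

- **Contact:** the stop bar gave a clear reaction of about 8 N, at the same finger position (within 0.1 mm) on both rearward pushes. The fence gave about 5 N. The rack's distance from the fence did not change during the last rearward push.
- **Squareness:** the rack measured -7.2° against the fence's -7.3°.
- **Vials and other items:** all 8 vials are upright in their wells. The green rack (within 0.3 mm) and the bottle measure where they started. The lone vial still stands in place; its readings vary by 2–3 mm because only part of it showed in the last picture.
- **One reading that disagreed:** the blue and green racks measure about 90 mm apart, not the 93 mm between their fences. The first pictures already showed that offset, before I touched anything, so the green rack probably sits about 3 mm off its own fence.

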